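# Load the slide tray past the sprung gate

## Robot

A 6-joint arm with a two-finger parallel gripper is mounted at the origin on the work surface. World frame = base frame: x ahead of the robot, y to its left, z up, the work surface at z = 0. Lengths are in m, angles in degrees, forces in N, time in s.
With the tool pointing down it reaches from about 0.3 to 0.75 m from the base axis. Payload 8.5 kg.
Tool frame: the origin (TCP) lies at the very end of the fingers, on their centre line; the grasp point (between the pads) lies 19 mm behind it; z points along the fingers, y is the direction in which the jaws open and shut (so a half turn about z gives the same grasp; the last joint's range is limited). The gripper opens to 85 mm and grips with 20 to 120 N. Pads are 22 mm wide; open, the fingers measure 114 mm over their backs; the gripper's body (76 mm by 85 mm) begins 54 mm behind the grasp point. The pads swing forward as they close: fully open they stand 13 mm farther back than shut.
Start: joints at [-79.143, 21.807, 74.336, -0, 83.858, -12.336], TCP at [0.217, -0.506, 0.231] pointing down, gripper open.
Joint ranges: [-178.18, 178.18], [-50.72, 133.34], [12.68, 142.11], [-81.47, 261.47], [9.98, 163.14], [-165.26, 165.26]. Speed limits (degrees/s): [136.94, 136.94, 180, 180, 180, 180].

## Interface

Orientations are given as a 3x3 rotation matrix whose columns are the frame's x, y, z axes.
In Python, from rig import status, vision, env gives the robot as it stands.
- The arm moves only by the tool send_rows, never from a script. Its argument "targets" is a list of rows, each a list of 7 numbers: the shift along the tool's x, y, z in units of 50 mm (1.0 is 50 mm), then the turn, a rotation vector about the tool's x, y, z in units of 8 degrees (1.0 is 8 degrees), then the finger opening in mm, from 0 to 85.4. A call has 1 to 5 rows; each row is the pose to reach, as a shift and turn from the pose commanded when the call began, along the tool's axes at that moment; what a row does not reach only later rows make up. A row lasts 1/8 s, in which the tool goes at most 62.5 mm and 10.7 degrees, less where a joint would pass 70% of its speed; a pose out of reach is approached as far as the arm can. A call with a gripper value outside its range is refused whole. The fingers move at their own pace and stop on an object; "grip_force" is the grip in N (left out, the last holds). Time passes only in rows, so rows that repeat a pose let the fingers close. It gives the time, the measured TCP pose, the force and the opening at its end, in the units of the state.
- status.observe(): the state, without advancing time (a new reading comes with each control period).
- vision.get_image(name): name is "side" or "top"; returns (picture, depth): 420x560x3 uint8, red, green, blue; 420x560 float32, m along the optical axis (not along the pixel's ray), 0 where there is no reading.
- vision.camera_model(name): a dict with "camera_matrix" (3x3 intrinsics, pixels), "dist" ([k1, k2, p1, p2, k3] as OpenCV has them; the pictures are not rectified), "view" (4x4, takes a point from world to camera coordinates). Camera axes: x right, y down, z forward; pixel columns grow to the right and rows downward; lengths in m; the calibration is good to about 2 mm. A picture is of the moment at which its call begins. camera_model takes no time and is no camera call.
- env.close_job(): hands the job in, once; it reports no verdict.
Trained networks look in the newest picture that a camera, given by its name, has taken for a name from the list of things; names that differ only in an ending like _2 or _b are one class to them, and where a whole thing is asked for, a point or a joint stands for the part that bears it (a point fixed in the world has none). Each returns a list of dicts, best first, with "p" (0 to 1); they miss things now and then, are a little off and sometimes report something else, mostly with a low value. They report only what shows in the picture. A call takes as long as a camera call. They do not tell look-alikes from the thing itself.
- vision.masks_of(camera, label): "pixels" (420x560 bool, what is visible of it) and "extent" ([left, top, right, bottom] in pixels, round what is visible of it).
The state is a dict: "time_s": time; "q": joint angles; "qvel": joint speeds; "joint_efforts": joint torques, N m; "position": TCP position; "tool_rot": TCP orientation; "ft_force": force on the tool from outside, world axes, zero at the start; "wrist_torque": the same for the moment, N m; "grip_width": finger opening in m.
Only numpy, scipy, OpenCV 4.12 (cv2) and the standard library are available. Lean on these libraries where they do the work, as an engineer would, in place of code of your own. Each camera call takes 0.05 s, during which the arm holds its last target.

## Task

Load the slide tray into the slide scanner: with one fingertip press the long bar beside the chute down to swing the gate up out of the way, and keep it down while another finger pushes the tray by its upright rear plate along the chute, under the open gate, until it is fully home against the end stop; then let go of the bar so that the gate closes behind the tray body. Only push: do not grip or lift the tray, do not let the gate and the tray press on each other, and leave the other things on the bench where they are.

Things in the scene. Friction and masses are not known exactly. Their poses are not given: they have to be found in the camera images.
- loader: Fixed aluminium chute with a white slide scanner at its end. Origin on the bench under the chute's centre line, in the gate's plane; +x along the chute the way the tray is pushed (roughly to the robot's right), +y across, to the press bar's side (away from the robot), z up. Floor at z = 4 mm, from x = -225 mm (open end). Inside y = -22 to +22 mm, open on top; walls 4 mm thick, tops at z = 30 mm.
- end_stop (a point): Middle of the chute's end stop: its face at x = +100 mm in the loader's frame, 40 mm high. Right behind it, from x = 110 mm, stands the scanner's housing, 260 x 270 x 160 mm high, white with a teal band.
- shaft (a point): The gate's shaft where the gate sits on it, outside the wall: at x = 0, y = 34 mm, z = 28 mm in the loader's frame. The shaft runs along the chute's x. Gate and press bar are one rigid dark steel piece on it.
- gate (a joint): Angle of the gate about its shaft, rad: 0 closed, 1.4 fully open (stop). It swings up sideways, so the tray cannot push it open. From 1.1 rad on it clears the tray body; the low tongue passes at any angle. A spring closes it: the bar needs about 3 N to start and 7 N to be held fully down; let go, it closes by itself.
- gate_tip (a point): Free end of the gate, a dark steel arm 46 mm long from the shaft, 14 mm high, 10 mm thick along the chute. Closed, it reaches 34 mm into the chute at x = 0, underside at z = 21 mm. Fully open it stands upright beside the chute, this end about 75 mm above the bench.
- bar_mid (a point): Middle of the axis of the press bar, a round dark steel bar 16 mm thick, 194 mm long, beside and parallel to the chute (x = -220 to -26 mm in the loader's frame, this point x = -123). Closed, its axis is at y = 54, z = 48 mm; pressed, it arcs 28 mm about the shaft, out to y = 62 mm, and ends at y = 57, z = 12 mm (top z = 20 mm). Press it anywhere; a fingertip may slide along it.
- tray: Loose white slide tray, about 160 g, in the chute before the gate. Origin at the centre of its body's underside, +x forward. Body 84 x 40 x 36 mm high (x = -42 to +42) with upright glass slides; behind it a tongue 14 mm wide, 8 mm high, then an upright plate 38 wide, 50 high, 6 mm thick, rear face at x = -108 mm. Home, its origin is at x = +58 mm in the loader's frame and the closed gate lies over the tongue.
- push_face (a point): Point on the rear face of the tray's upright rear plate, in its middle across, 35 mm above the tray's underside: push here towards the tray's +x.
- oil_bottle: Bystander: small bottle, 28 mm across, 72 mm high. Origin at the centre of its underside.
- beaker: Bystander: open glass beaker, 60 mm across, 80 mm high. Origin at the centre of its underside.
- stain_jar: Bystander: amber jar, 48 mm across, 60 mm high. Origin at the centre of its underside.
- slide_box: Bystander: black slide box, 98 x 82 x 34 mm. Origin at the centre of its underside.
- spare_tray: Bystander: empty open white tray without tongue or plate, 84 x 40 x 34 mm, on the bench outside the chute. Origin at the centre of its underside.
- dish: Bystander: shallow glass dish, 90 mm across, 14 mm high. Origin at the centre of its underside.
- marker: Bystander: marker pen, 122 mm long, 13 mm thick, lying. Origin at its middle on the bench.
Mind the look-alikes: they are no part of the job. Leave any blue or purple look-alike of the tray alone.

How it is judged (in metres and radians):
On the way, in this order (a step that is already met when the one before it is completed fails the run):
1. the bar is pressed down with a fingertip and the gate is open (over 1.05 rad) while the whole tray body is still before it (value of joint gate above 1.05 rad and contact force between the fingers and gate above 0.5 N and x of tray in the frame of loader below -0.042 m), for 0.1 s.
2. the tray body is half-way under the gate (its middle within 20 mm of it) while a fingertip holds the bar down (value of joint gate above 1.05 rad and contact force between the fingers and gate above 0.5 N and x of tray in the frame of loader between -0.02 and 0.02 m), for 0.05 s.
At the end, for the whole second after the job is handed in: The tray lies flat in the chute, home against the end stop (within 8 mm), at rest, and the gate has closed behind its body (under 0.08 rad) (x of tray in the frame of loader between 0.05 and 0.064 m and y of tray in the frame of loader between -0.006 and 0.006 m and height (world z) of tray below 0.009 m and angle between tray's own z axis and vertical below 0.06 rad and value of joint gate below 0.08 rad and linear speed of tray below 0.01 m/s); the robot touches nothing.
It fails at once if the gate and the tray press on each other (over 2 N) (contact force between gate and tray above 2 N).
It fails at once if the tray is lifted (over 10 mm) or tipped (over 0.2 rad) (height (world z) of tray above 0.014 m or angle between tray's own z axis and vertical above 0.2 rad).
It fails at once if a bystander is moved by more than 25 mm or tipped (distance of any of oil_bottle, beaker, stain_jar, slide_box, spare_tray, dish, marker from where it was at the start of the episode above 0.025 m or angle between any of oil_bottle, beaker, stain_jar, slide_box, spare_tray, dish, marker's own z axis and vertical above 0.4 rad).
It also fails if it takes over 45 s, if anything falls off the work surface, if the arm or the gripper's body presses on something with over 40 N, if the wrist force passes 120 N, or if a joint passes its speed limit or range.

## Working session

There is one attempt and no reset: what is moved stays moved. The work goes in short steps, Python scripts to look and compute and a tool call to move; the robot and the scene stay as the last step left them, time stands still between calls to the robot, and variables do not carry over. Pictures are saved under pics/ and viewed, and the job is handed in when it is done.

Besides the shell and the picture viewer there is one more tool, called after "Emit:" as name(argument=value, ...) on one line, values as JSON. send_rows: Moves the arm, as the interface text tells. Its arguments: {"type":"object","properties":{"targets":{"type":"array","items":{"type":"array","items":{"type":"number"}}},"grip_force":{"type":"number"}},"required":["targets"]}

```bash
ls; mkdir -p pics; python3 - <<'E'
from rig import status, vision, env
import cv2
for n in("top","side"):
    im,d=vision.get_image(n); cv2.imwrite(f"pics/{n}0.png",im[:,:,::-1])
    print(n,vision.camera_model(n))
print(status.observe())
E
```

```text
pics
top {'camera_matrix': array([[478.48586439,   0.        , 281.14304601],
       [  0.        , 478.48586439, 209.39136835],
       [  0.        ,   0.        ,   1.        ]]), 'dist': array([-0.15796955,  0.        ,  0.        ,  0.        ,  0.        ]), 'view': array([[-0.01363586, -0.99968304, -0.02116338,  0.11590994],
       [-0.98160522,  0.01741426, -0.19012611,  0.45206686],
       [ 0.19043439,  0.01818156, -0.98153154,  1.3905113 ],
       [ 0.        ,  0.        ,  0.        ,  1.        ]])}
side {'camera_matrix': array([[411.94801667,   0.        , 287.4070271 ],
       [  0.        , 411.94801667, 205.77716504],
       [  0.        ,   0.        ,   1.        ]]), 'dist': array([0.0294307, 0.       , 0.       , 0.       , 0.       ]), 'view': array([[-0.82581604, -0.56392371,  0.00423302,  0.42845807],
       [-0.4214979 ,  0.61222458, -0.6689698 ,  0.16353009],
       [ 0.37465637, -0.5542302 , -0.74327753,  1.04729837],
       [ 0.        ,  0.        ,  0.        ,  1.        ]])}
{'time_s': 0.1, 'q': array([-7.91445134e+01,  2.18371380e+01,  7.43788627e+01,  2.75783132e-04,
        8.38580127e+01, -1.23363668e+01]), 'qvel': array([ 0.01326014, -0.00456103, -0.10990413, -0.02713034,  0.05395945,
       -0.01971444]), 'joint_efforts': array([ 4.71252337e-03, -4.49215007e+01, -2.31658995e+01, -1.13362894e-04,
        3.64771717e-03, -1.32926152e-05]), 'position': array([ 0.21654016, -0.50529786,  0.23078256]), 'tool_rot': array([[ 9.19191580e-01,  3.93810591e-01, -2.38583830e-04],
       [ 3.93810564e-01, -9.19190746e-01,  1.26956393e-03],
       [ 2.80663672e-04, -1.26092930e-03, -9.99999166e-01]]), 'ft_force': array([-0.69332105, -0.09995299, -0.55627781]), 'wrist_torque': array([-0.01386735, -0.00056005, -0.0450063 ]), 'grip_width': 0.08569246044736972}
```

View pics/top0.png

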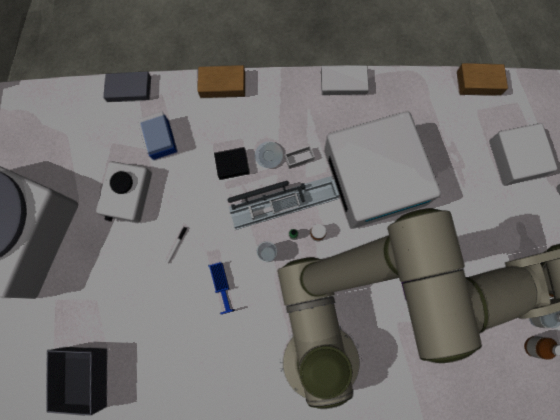

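View pics/side0.png

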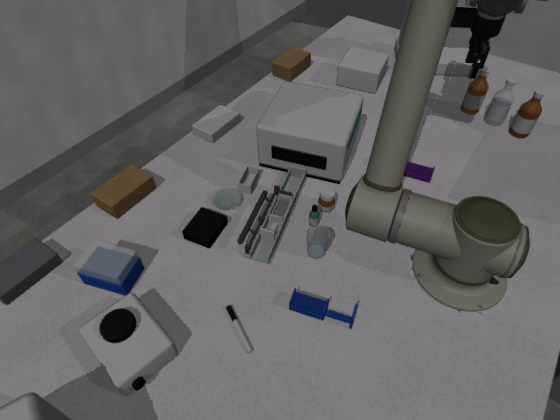

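The top view shows the chute at about (285,205) running right into the white scanner at (380,168), with the dark bar on its far side at (260,193). The white tray is inside the chute. The blue look-alike is at (222,288), the spare tray at (300,157), and the purple one shows in the side view at (415,170).

```bash
cat > h.py <<'E'
import numpy as np, cv2
from rig import status, vision, env
def world(n,d,pix):
    c=vision.camera_model(n);K=c["camera_matrix"];V=c["view"]
    pix=np.asarray(pix,float).reshape(-1,2)
    u=cv2.undistortPoints(pix.reshape(-1,1,2),K,c["dist"]).reshape(-1,2)
    z=d[pix[:,1].astype(int),pix[:,0].astype(int)]
    P=np.c_[u*z[:,None],z]
    return (P-V[:3,3])@V[:3,:3]
def proj(n,P):
    c=vision.camera_model(n);V=c["view"]
    r=cv2.Rodrigues(V[:3,:3])[0]
    return cv2.projectPoints(np.asarray(P,float).reshape(-1,1,3),r,V[:3,3],c["camera_matrix"],c["dist"])[0].reshape(-1,2)
E
python3 - <<'E'
from h import *
import pickle
out={}
for n in("top","side"):
    im,d=vision.get_image(n)
    np.savez(f"{n}0.npz",im=im,d=d)
    x0,y0,x1,y1=(210,130,360,250) if n=="top" else (180,140,360,275)
    cv2.imwrite(f"pics/{n}_crop.png",cv2.resize(im[y0:y1,x0:x1,::-1],None,fx=5 if n=="top" else 4,fy=5 if n=="top" else 4,interpolation=cv2.INTER_CUBIC))
    for l in ("loader","tray","gate","oil_bottle","beaker","stain_jar","slide_box","spare_tray","dish","marker"):
        for m in vision.masks_of(n,l)[:3]:
            p=m["pixels"]; ys,xs=np.nonzero(p)
            W=world(n,d,np.c_[xs,ys]); 
            print(n,l,round(m["p"],2),m["extent"],len(xs),np.median(W,0).round(3),np.percentile(W[:,2],95).round(3))
            out.setdefault((n,l),[]).append((m["p"],p))
pickle.dump(out,open("m.pkl","wb"))
E
```

```text
top loader 0.96 [228.7, 111.8, 440.8, 228.4] 11639 [ 0.521 -0.137  0.158] 0.164
top tray 0.87 [209.0, 263.2, 233.6, 314.7] 548 [0.238 0.291 0.017] 0.045
top tray 0.31 [165.3, 227.9, 188.3, 259.1] 138 [0.352 0.434 0.01 ] 0.016
top gate 0.64 [250.4, 192.6, 299.2, 222.9] 507 [0.469 0.112 0.024] 0.045
top oil_bottle 0.4 [291.0, 227.7, 296.8, 243.0] 85 [0.378 0.075 0.047] 0.073
top beaker 0.8 [255.5, 240.8, 277.5, 262.5] 317 [0.331 0.155 0.012] 0.081
top stain_jar 0.65 [309.1, 226.1, 328.4, 239.3] 211 [0.381 0.001 0.059] 0.064
top slide_box 0.69 [213.8, 146.1, 250.4, 178.9] 883 [0.604 0.262 0.033] 0.038
top spare_tray 0.6 [282.5, 144.0, 313.0, 169.5] 441 [0.629 0.049 0.007] 0.036
top spare_tray 0.55 [250.3, 195.8, 296.7, 216.5] 476 [0.469 0.115 0.024] 0.04
top dish 0.8 [252.1, 142.1, 283.2, 170.0] 599 [0.638 0.146 0.009] 0.016
top marker 0.65 [163.7, 228.8, 187.5, 258.3] 127 [0.358 0.432 0.01 ] 0.017
side loader 0.75 [236.1, 80.2, 366.1, 264.4] 10745 [ 0.508 -0.078  0.127] 0.162
side tray 0.84 [289.1, 288.2, 351.5, 327.2] 940 [0.238 0.303 0.025] 0.037
side tray 0.8 [260.9, 192.9, 289.5, 2
[... 269 characters left out ...]
 oil_bottle 0.2 [238.7, 187.8, 293.9, 242.6] 597 [0.501 0.171 0.051] 0.058
side beaker 0.58 [309.6, 224.8, 326.2, 257.2] 620 [0.324 0.156 0.055] 0.081
side stain_jar 0.53 [316.0, 186.5, 333.9, 211.9] 351 [0.38  0.014 0.043] 0.063
side stain_jar 0.37 [240.2, 188.4, 291.7, 245.1] 609 [0.503 0.183 0.051] 0.058
side stain_jar 0.15 [239.8, 81.0, 360.1, 266.8] 10702 [ 0.508 -0.079  0.127] 0.163
side slide_box 0.82 [185.0, 205.4, 229.5, 243.6] 1146 [0.598 0.272 0.034] 0.037
side spare_tray 0.95 [239.7, 164.5, 259.4, 191.7] 441 [0.627 0.051 0.018] 0.036
side dish 0.56 [211.1, 187.8, 241.6, 211.2] 537 [0.639 0.144 0.01 ] 0.016
side marker 0.6 [226.6, 306.8, 252.8, 353.6] 287 [0.352 0.437 0.011] 0.014
```

View pics/top_crop.png

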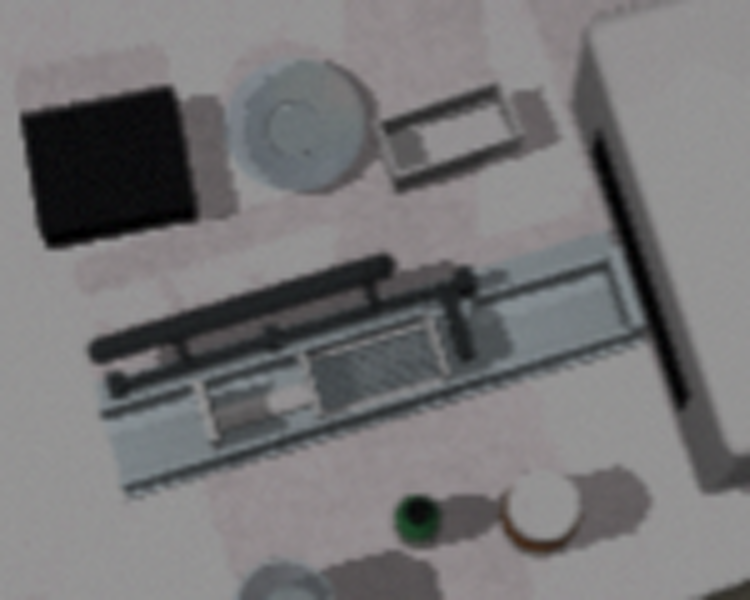

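View pics/side_crop.png

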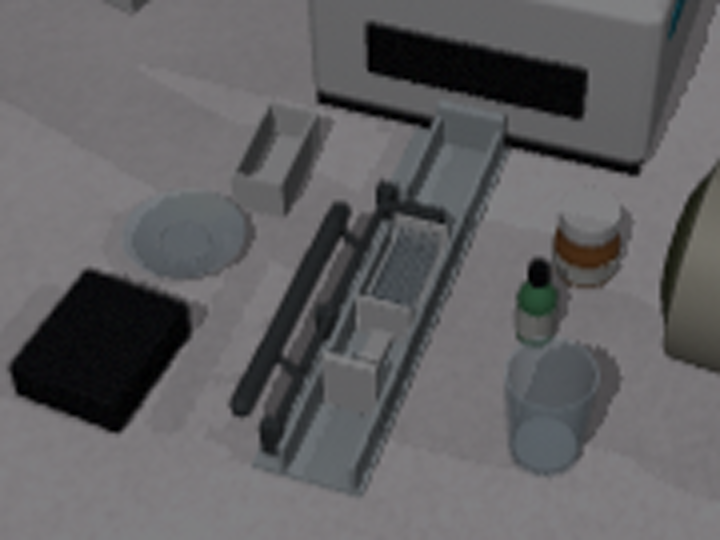

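The crops show the white tray in the chute behind the closed gate: plate at crop (225,420), body at (380,365), gate at (460,320). That matches the description, and the other trays are outside the chute. Next I'll fit the loader's pose.

```bash
cat > fit.py <<'E'
from h import *
from scipy.optimize import least_squares
def cloud(n,im,d,box):
    x0,y0,x1,y1=box
    xs,ys=np.meshgrid(np.arange(x0,x1),np.arange(y0,y1)); pix=np.c_[xs.ravel(),ys.ravel()]
    pix=pix[d[pix[:,1],pix[:,0]]>0]
    return pix,world(n,d,pix),im[pix[:,1],pix[:,0]].astype(int)
E
python3 - <<'E'
from fit import *
for n,box in (("top",(215,160,350,245)),("side",(225,150,325,275))):
    f=np.load(f"{n}0.npz"); pix,W,C=cloud(n,f["im"],f["d"],box)
    # bar top: z 0.048..0.062 and dark
    k=(W[:,2]>.046)&(W[:,2]<.064)&(C.max(1)<75)&(W[:,0]>.40)
    B=W[k]; 
    for _ in range(4):
        c=np.median(B,0); u,s,vt=np.linalg.svd((B-B.mean(0))[:,:2],full_matrices=False); v=vt[0]*np.sign(-vt[0][1])
        o=(B-B.mean(0))[:,:2]@np.array([-v[1],v[0]]); B=B[abs(o)<.009]
    t=B[:,:2]@v; m=B.mean(0)
    print(n,len(B),"dir",v,np.degrees(np.arctan2(v[1],v[0])),"mean",m,"ends",m[:2]+(np.percentile(t,[1,99])[:,None]-m[:2]@v)*v, np.ptp(np.percentile(t,[.5,99.5])),"ztop",np.percentile(B[:,2],[50,95]))
E
```

```text
top 209 dir [ 0.2197534  -0.97555545] -77.30545086025606 mean [0.50666124 0.18303435 0.0535877 ] ends [[0.48836345 0.26426406]
 [0.5261491  0.09652153]] 0.1732761442627217 ztop [0.05374171 0.05884214]
side 182 dir [ 0.12645794 -0.99197197] -82.73504235934212 mean [0.50284235 0.18359725 0.05505911] ends [[ 0.49198447  0.26876958]
 [ 0.53362089 -0.05783832]] 0.3308577064452348 ztop [0.0555145  0.05884347]
```

```bash
cat >> fit.py <<'E'
def box(P,lo,hi):
    c=(np.array(lo)+hi)/2;h=(np.array(hi)-lo)/2
    q=abs(P-c)-h
    return np.linalg.norm(np.maximum(q,0),axis=1)+np.minimum(q.max(1),0)
def sdf(P,tx,gate=0,tray=True):
    L=[box(P,[-.225,-.026,-.0],[.11,.026,.004]),box(P,[-.225,-.026,0],[.1,-.022,.03]),box(P,[-.225,.022,0],[.1,.026,.03]),
       box(P,[.1,-.026,0],[.11,.026,.04]),box(P,[.11,-.3,0],[.37,.3,.16])][:4]
    r=np.hypot(.020,.020);a0=np.arctan2(.020,.020)
    # bar: closed (54,48) shaft (34,28); gate angle g rotates bar down
    by=.034+r*np.cos(a0-gate); bz=.028+r*np.sin(a0-gate)
    q=P.copy(); q[:,0]=q[:,0]-np.clip(q[:,0],-.22+.0,-.026); q[:,1]-=by;q[:,2]-=bz
    L.append(np.linalg.norm(q,axis=1)-.008)
    if tray:
        T=P-[tx,0,.004]
        L+=[box(T,[-.042,-.02,0],[.042,.02,.036]),box(T,[-.102,-.007,0],[-.042,.007,.008]),box(T,[-.108,-.019,0],[-.102,.019,.05])]
    return np.min(L,0)
def toL(W,x,y,th):
    c,s=np.cos(th),np.sin(th);R=np.array([[c,-s,0],[s,c,0],[0,0,1]])
    return (W-[x,y,0])@R
E
python3 - <<'E'
from fit import *
D={}
for n,bx in (("top",(215,160,350,245)),("side",(225,150,325,275))):
    f=np.load(f"{n}0.npz"); D[n]=cloud(n,f["im"],f["d"],bx)
p0=np.array([.475,.055,np.radians(-77.5),-.07])
def run(names,p0):
    W=np.vstack([D[n][1] for n in names])
    for rad in (.03,.02,.012):
        L=toL(W,*p0[:3]); k=(L[:,2]>.008)&(L[:,0]>-.26)&(L[:,0]<.105)&(abs(L[:,1])<.09)&(abs(sdf(L,p0[3]))<rad)
        r=least_squares(lambda p:sdf(toL(W[k],*p[:3]),p[3]),p0,loss="soft_l1",f_scale=.002,x_scale=[.01,.01,.05,.01])
        p0=r.x
    e=sdf(toL(W[k],*p0[:3]),p0[3])
    print(names,p0,np.degrees(p0[2]),k.sum(),np.median(abs(e)),e.mean())
    return p0
for ns in (["top"],["side"],["top","side"]): p=run(ns,p0)
np.save("loader.npy",p)
c,s=np.cos(p[2]),np.sin(p[2]);R=np.array([[c,-s,0],[s,c,0],[0,0,1]])
def g(x,y,z):return R@[x,y,z]+[p[0],p[1],0]
t=p[3]
segs=[]
def bx(lo,hi):
    C=[[(lo,hi)[(i>>k)&1][k] for k in range(3)] for i in range(8)]
    for i in range(8):
        for k in range(3):
            if not i>>k&1: segs.append((g(*C[i]),g(*C[i|1<<k])))
bx([-.225,-.026,0],[.1,.026,.03]);bx([t-.042,-.02,.004],[t+.042,.02,.04]);bx([t-.108,-.019,.004],[t-.102,.019,.054])
segs.append((g(-.22,.054,.056),g(-.026,.054,.056)));segs.append((g(0,.034,.028),g(0,-.012,.028)));
bx([.11,-.13,0],[.37,.14,.16])
for n,(x0,y0,x1,y1) in (("top",(210,130,360,250)),("side",(180,140,360,275))):
    im=np.load(n+"0.npz")["im"][y0:y1,x0:x1,::-1]; F=5 if n=="top" else 4
    im=cv2.resize(im,None,fx=F,fy=F,interpolation=cv2.INTER_CUBIC)
    for a,b in segs:
        q=((proj(n,[a,b])-[x0,y0]+.5)*F).astype(int); cv2.line(im,tuple(map(int,q[0])),tuple(map(int,q[1])),(0,0,255),1)
    cv2.imwrite(f"pics/{n}_ov.png",im)
E
```

```text
['top'] [ 0.49119242  0.05257374 -1.293096   -0.03933047] -74.08894332815561 1645 0.002303689123141733 0.0010703213284395522
['side'] [ 0.49119052  0.04977725 -1.29048483 -0.05196676] -73.93933419217404 1914 0.0014732004934645744 0.0009765392213758856
['top', 'side'] [ 0.49180522  0.04887562 -1.29108219 -0.05300227] -73.97356032456518 3561 0.001746366212736496 0.000885179020496074
```

View pics/top_ov.png

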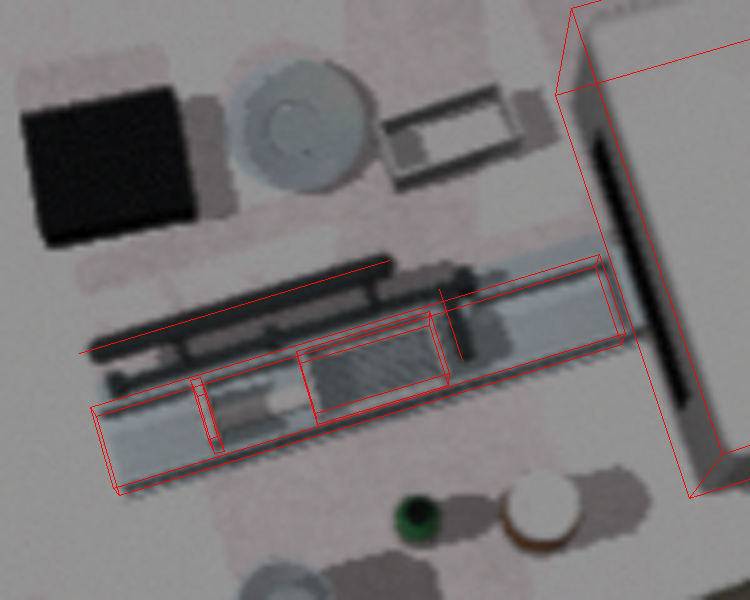

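View pics/side_ov.png

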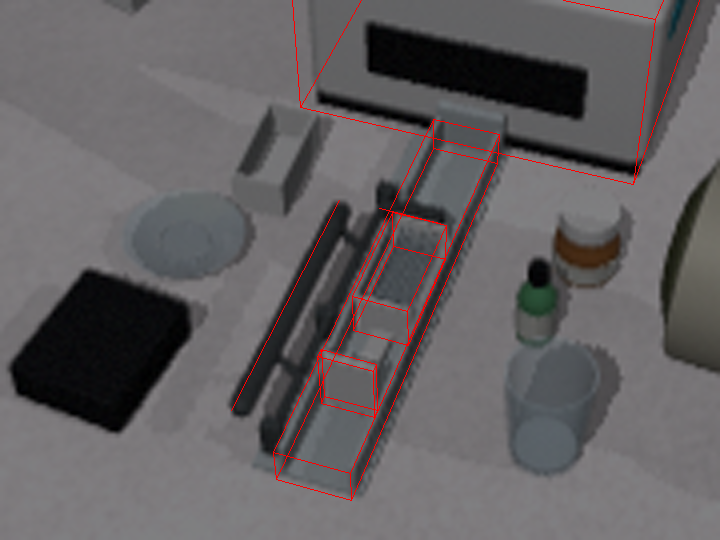

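The overlay is a few millimetres off along the chute, because edge pixels blur the depth. I'll refine it with edge features in enlarged, brightened crops.

```bash
python3 - <<'E'
from h import *
def crop(n,x0,y0,x1,y1,F,name):
    im=np.load(n+"0.npz")["im"][y0:y1,x0:x1,::-1]
    im=np.clip(im.astype(float)*1.7,0,255).astype(np.uint8)
    im=cv2.resize(im,None,fx=F,fy=F,interpolation=cv2.INTER_CUBIC)
    for x in range(x0,x1,10):
        cv2.putText(im,str(x),((x-x0)*F,10),0,.35,(0,0,255)); cv2.line(im,((x-x0)*F+F//2,12),((x-x0)*F+F//2,18),(0,0,255))
    for y in range(y0,y1,10):
        cv2.putText(im,str(y),(0,(y-y0)*F+F//2+4),0,.35,(0,0,255)); cv2.line(im,(24,(y-y0)*F+F//2),(30,(y-y0)*F+F//2),(0,0,255))
    cv2.imwrite(name,im)
crop("top",224,176,290,232,12,"pics/tA.png")
crop("top",280,170,346,226,12,"pics/tB.png")
crop("side",232,160,312,270,5,"pics/sA.png")
E
```

```text
(no output)
```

View pics/tA.png

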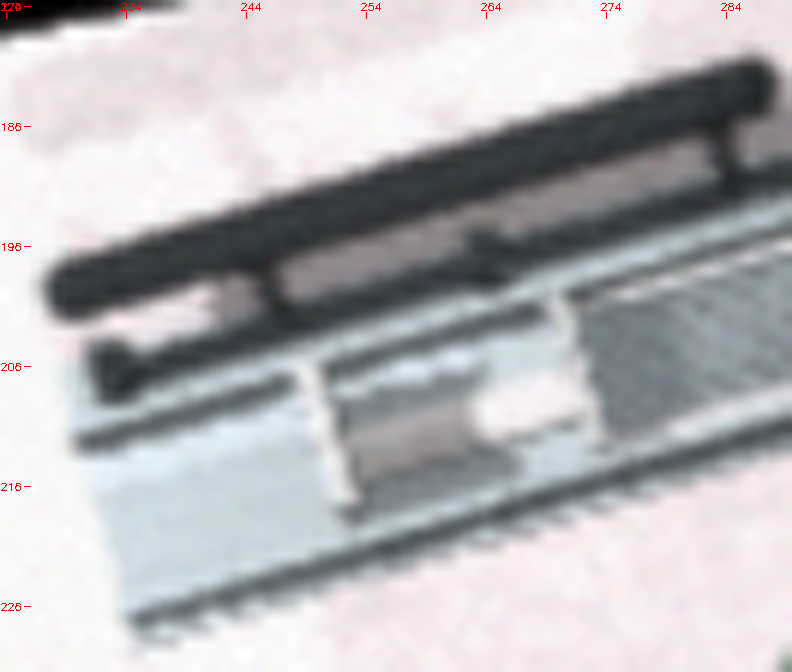

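View pics/tB.png

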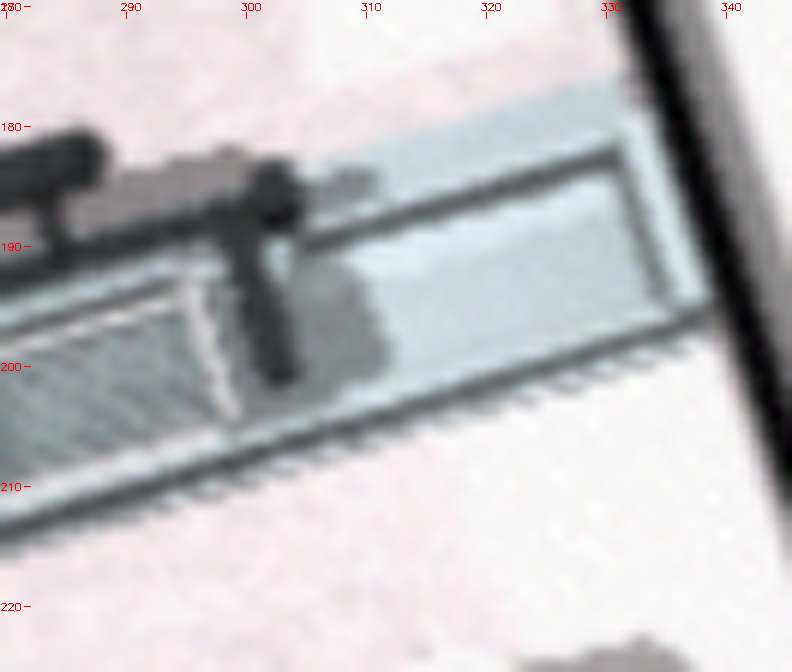

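View pics/sA.png

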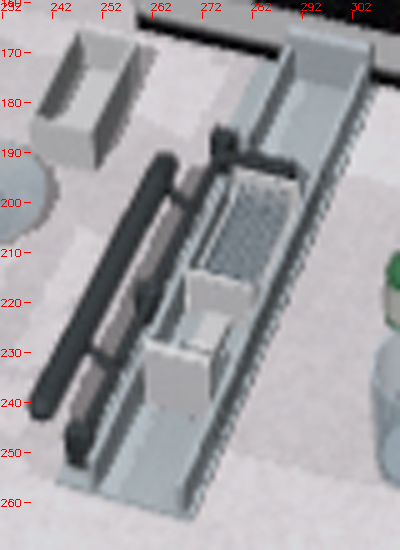

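```bash
cat > click.py <<'E'
from h import *
from scipy.optimize import least_squares
A=lambda x,y:((x-6)/12+224,(y-6)/12+176)
B=lambda x,y:((x-6)/12+280,(y-6)/12+170)
S=lambda x,y:((x-2)/5+232,(y-2)/5+160)
L=[("top",A(46,290),(-.22,.054,.048)),("top",A(778,82),(-.026,.054,.048)),("top",B(282,388),(0,-.012,.028)),
("top",B(630,150),(.1,.022,.035)),("top",B(680,300),(.1,-.022,.035)),("top",A(130,615),(-.225,-.026,.03)),
("side",S(35,415),(-.22,.054,.048)),("side",S(168,155),(-.026,.054,.048)),("side",S(298,165),(0,-.012,.032)),
("side",S(190,520),(-.225,-.026,.0)),("side",S(182,487),(-.225,-.024,.03)),("side",S(372,47),(.11,-.026,.04)),("side",S(290,28),(.11,.026,.04))]
T=[("top",A(312,362),(-.105,.019,.05)),("top",A(348,508),(-.105,-.019,.05)),("top",A(556,303),(-.042,.02,.036)),("top",A(600,440),(-.042,-.02,.036)),
("top",B(180,280),(.042,.02,.036)),("top",B(238,420),(.042,-.02,.036)),
("side",S(147,345),(-.108,.019,.05)),("side",S(217,351),(-.108,-.019,.05)),("side",S(187,270),(-.042,.02,.036)),("side",S(254,287),(-.042,-.02,.036)),("side",S(300,186),(.042,-.02,.036)),("side",S(235,170),(.042,.02,.036))]
def g(p,P):
    c,s=np.cos(p[2]),np.sin(p[2]);P=np.asarray(P,float)
    return np.c_[p[0]+c*P[:,0]-s*P[:,1],p[1]+s*P[:,0]+c*P[:,1],P[:,2]]
def fit(cams):
    def res(p,raw=False):
        o=[]
        for n in cams:
            l=[a for a in L if a[0]==n];t=[a for a in T if a[0]==n]
            W=np.r_[g(p,[a[2] for a in l]),g(p,np.array([a[2] for a in t])+[p[3],p[4],.004])]
            o.append(proj(n,W)-np.array([a[1] for a in l+t]))
        return o if raw else np.vstack(o).ravel()
    r=least_squares(res,[.49,.05,-1.29,-.053,0],loss="soft_l1",f_scale=1)
    print(cams,r.x.round(4),np.degrees(r.x[2]).round(2));[print(q.round(1).tolist()) for q in res(r.x,True)]
    return r.x
if __name__=="__main__":
    fit(["top"]);fit(["side"]);np.save("p.npy",fit(["top","side"]))
    for n in("top","side"):
        V=vision.camera_model(n)["view"];print(n,-V[:3,:3].T@V[:3,3])
E
python3 click.py
```

```text
['top'] [ 4.9170e-01  4.4000e-02 -1.2966e+00 -5.6700e-02 -1.0000e-03] -74.29
[[0.1, 0.6], [0.7, -0.2], [0.5, -0.3], [-0.4, -0.6], [-0.2, 0.4], [-0.8, 0.0], [-0.5, -0.0], [-0.0, -0.2], [-0.5, -0.4], [-0.4, 0.6], [1.5, -0.3], [0.5, 0.4]]
['side'] [ 4.9140e-01  4.4700e-02 -1.2843e+00 -5.5500e-02 -1.2000e-03] -73.59
[[0.8, 0.6], [0.4, 0.2], [-0.7, 1.0], [-0.5, 0.1], [-0.0, -0.2], [0.0, -1.3], [0.0, -1.1], [-0.5, -0.0], [-0.6, 2.4], [-0.1, 0.1], [0.5, 0.2], [0.6, -1.1], [0.2, -1.1]]
['top', 'side'] [ 4.9150e-01  4.4300e-02 -1.2887e+00 -5.6200e-02 -9.0000e-04] -73.84
[[0.0, 1.2], [0.5, -0.0], [0.4, -0.2], [-0.6, -0.7], [-0.3, 0.2], [-0.6, 0.6], [-0.3, 0.3], [0.2, 0.1], [-0.4, -0.2], [-0.2, 0.8], [1.5, -0.3], [0.6, 0.4]]
[[0.5, 0.3], [0.4, -0.0], [-0.6, 0.9], [-0.8, -0.1], [-0.3, -0.4], [0.2, -1.3], [0.2, -1.2], [-0.9, -0.1], [-1.0, 2.4], [-0.4, 0.1], [0.2, 0.2], [0.5, -1.1], [0.1, -1.1]]
top [0.18053055 0.08271913 1.45323347]
side [0.03037812 0.7219449  0.88601637]
```

The fit agrees across both cameras: loader at (0.4915, 0.044), yaw about -74°, tray x about -0.056. The plan is to put the jaws across the chute with an opening of about 45 mm. One finger presses the bar at y≈58 and the other goes behind the plate at y≈0.

```bash
cat > go.py <<'E'
from h import *
from scipy.spatial.transform import Rotation as Ro
import sys
P=np.array([.4915,.0443,np.radians(-73.9)])
ex=np.array([np.cos(P[2]),np.sin(P[2]),0]);ey=np.array([-ex[1],ex[0],0])
def delta(lx,ly,z):
    s=status.observe();R=np.array(s["tool_rot"]);p=np.array(s["position"])
    Rt=np.c_[-ex,ey,[0,0,-1]]
    t=np.array([P[0],P[1],0])+lx*ex+ly*ey+[0,0,z]
    r=Ro.from_matrix(R.T@Rt).as_rotvec(degrees=True)
    d=p-[P[0],P[1],0]
    print("t",s["time_s"],"now lx %.4f ly %.4f z %.4f"%(d@ex,d@ey,p[2]),"shift",(R.T@(t-p)/.05).round(3),"turn",(r/8).round(3),"F",s["ft_force"].round(2),"w",round(s["grip_width"],4))
if __name__=="__main__": delta(*map(float,sys.argv[1:4]))
E
python3 go.py -.188 .029 .23
```

```text
t 1.2 now lx 0.4520 ly -0.4166 z 0.2313 shift [ 10.425 -11.602   0.026] turn [  0.      0.    -10.363] F [ 0.76 -0.53 -0.03] w 0.0851
```

Emit:
send_rows(targets=[[0.6,-0.7,0,0,0,-0.65,45],[1.3,-1.45,0,0,0,-1.3,45],[2.0,-2.2,0,0,0,-2.0,45],[2.7,-3.0,0,0,0,-2.7,45],[3.4,-3.8,0,0,0,-3.4,45]])

```text
time_s: 1.82
position: [0.2983, -0.2624, 0.2315]
tool_rot: [[0.635, 0.772, 0.0], [0.772, -0.635, -0.0], [-0.0, 0.001, -1.0]]
ft_force: [-0.2, -0.3, 0.6]
grip_width: 0.0449
```

```bash
python3 go.py -.188 .029 .23
```

```text
t 1.825 now lx 0.2411 ly -0.2707 z 0.2315 shift [ 9.797 -3.686  0.027] turn [ 4.000e-03  2.000e-03 -6.943e+00] F [-0.19 -0.32  0.57] w 0.0449
```

Emit:
send_rows(targets=[[1.0,-0.37,0,0,0,-0.7,45],[2.0,-0.75,0,0,0,-1.4,45],[3.0,-1.1,0,0,0,-2.1,45],[4.0,-1.5,0,0,0,-2.8,45],[5.0,-1.9,0,0,0,-3.5,45]])

```text
time_s: 2.45
position: [0.3845, -0.0091, 0.2316]
tool_rot: [[0.198, 0.98, 0.001], [0.98, -0.198, -0.0], [-0.0, 0.001, -1.0]]
ft_force: [0.8, -0.1, 0.4]
grip_width: 0.0447
```

```bash
python3 go.py -.188 .029 .23
```

```text
t 2.45 now lx 0.0216 ly -0.1176 z 0.2316 shift [5.072 0.661 0.032] turn [ 6.000e-03  3.000e-03 -3.442e+00] F [ 0.83 -0.05  0.4 ] w 0.0447
```

Emit:
send_rows(targets=[[1.0,0.13,0,0,0,-0.7,45],[2.0,0.26,0,0,0,-1.4,45],[3.0,0.4,0,0,0,-2.1,45],[4.0,0.53,0,0,0,-2.8,45],[5.07,0.66,0.03,0,0,-3.44,45]])

```text
time_s: 3.08
position: [0.468, 0.2326, 0.23]
tool_rot: [[-0.277, 0.961, 0.001], [0.961, 0.277, 0.0], [-0.0, 0.001, -1.0]]
ft_force: [0.6, -0.3, 0.7]
grip_width: 0.045
```

```bash
python3 go.py -.188 .029 .12
```

```text
t 3.075 now lx -0.1875 ly 0.0296 z 0.2300 shift [ 0.011 -0.014  2.2  ] turn [ 0.005  0.001 -0.002] F [ 0.61 -0.26  0.67] w 0.045
```

Emit:
send_rows(targets=[[0,0,1.0,0,0,0,45],[0,0,2.0,0,0,0,45],[0,0,2.8,0,0,0,45],[0,0,2.8,0,0,0,45]])

```text
time_s: 3.58
position: [0.4663, 0.2306, 0.088]
tool_rot: [[-0.274, 0.962, -0.005], [0.962, 0.274, -0.001], [0.0, -0.005, -1.0]]
ft_force: [0.4, 1.2, 0.7]
grip_width: 0.0451
```

```bash
cat > look.py <<'E'
from h import *
import sys
t=sys.argv[1]
for n,(x0,y0,x1,y1),F in (("top",(210,150,350,250),5),("side",(200,130,340,275),4)):
    im,d=vision.get_image(n); np.savez(f"{n}_{t}.npz",im=im,d=d)
    im=np.clip(im[y0:y1,x0:x1,::-1].astype(float)*1.6,0,255).astype(np.uint8)
    cv2.imwrite(f"pics/{n}_{t}.png",cv2.resize(im,None,fx=F,fy=F,interpolation=cv2.INTER_CUBIC))
E
python3 look.py a; python3 go.py -.188 .029 .08
```

```text
t 3.675 now lx -0.1859 ly 0.0295 z 0.0911 shift [ 0.042 -0.01   0.222] turn [ 0.011  0.    -0.024] F [-0.66 -0.23  0.04] w 0.0449
```

View pics/top_a.png

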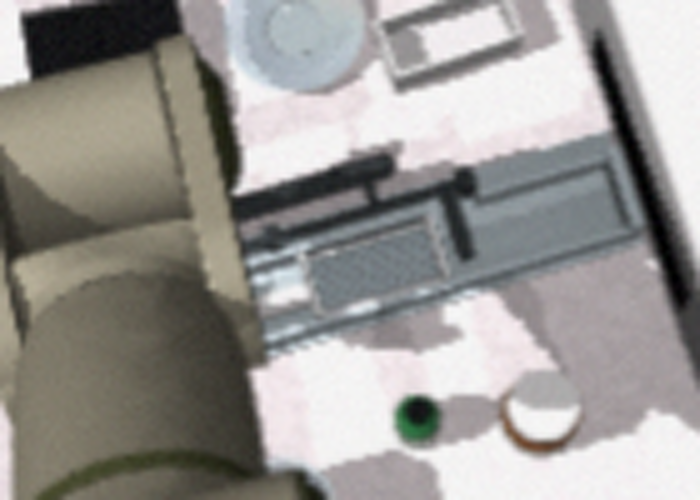

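View pics/side_a.png

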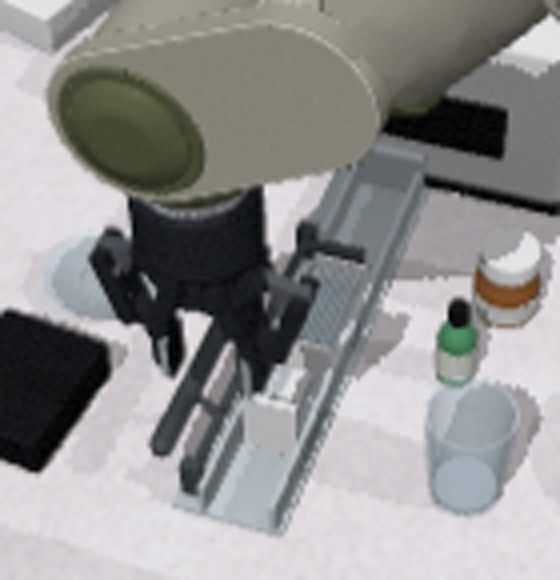

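```bash
python3 - <<'E'
from go import *
for w in ((.186,.059),(.186,.0)):
    for z in (.091,.104):
        t=np.array([P[0],P[1],z])-w[0]*ex+w[1]*ey
        print(w,z,((proj("side",[t])-[200,130]+.5)*4).round(0))
f=np.load("side_a.npz");im=np.clip(f["im"][180:250,215:285,::-1]*2.2,0,255).astype(np.uint8)
cv2.imwrite("pics/sz.png",cv2.resize(im,None,fx=8,fy=8,interpolation=cv2.INTER_CUBIC))
pix=[(241,223),(242,221),(264,225),(263,228),(263,222)]
print([(world("side",f["d"],[q])[0].round(3),(lambda D:(round(D@ex,3),round(D@ey,3)))(world("side",f["d"],[q])[0]-[P[0],P[1],0])) for q in pix])
E
```

```text
(0.186, 0.059) 0.091 [[166. 369.]]
(0.186, 0.059) 0.104 [[164. 355.]]
(0.186, 0.0) 0.091 [[254. 392.]]
(0.186, 0.0) 0.104 [[254. 379.]]
[(array([0.489, 0.248, 0.1  ]), (np.float64(-0.196), np.float64(0.054))), (array([0.486, 0.247, 0.108]), (np.float64(-0.196), np.float64(0.051))), (array([0.433, 0.228, 0.11 ]), (np.float64(-0.192), np.float64(-0.005))), (array([0.437, 0.227, 0.096]), (np.float64(-0.191), np.float64(-0.002))), (array([0.435, 0.228, 0.121]), (np.float64(-0.192), np.float64(-0.003)))]
```

View pics/sz.png

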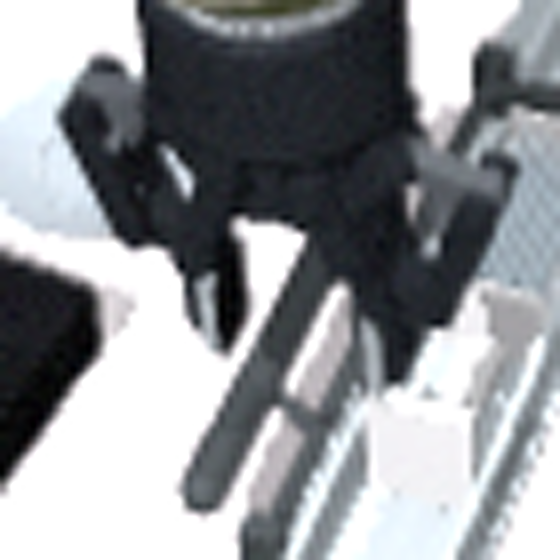

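The fingertips appear where the kinematics predict: bar finger at (172,376) and push finger at (257,391), behind the white plate. I'll go down in small steps with the opening slightly widened.

Emit:
send_rows(targets=[[0.03,0,0.2,0,0,0,48],[0.04,0,0.4,0,0,0,48],[0.04,0,0.6,0,0,0,48],[0.04,0,0.7,0,0,0,48],[0.04,0,0.8,0,0,0,48]])

```text
time_s: 4.3
position: [0.4691, 0.2334, 0.0506]
tool_rot: [[-0.274, 0.962, 0.006], [0.962, 0.274, 0.002], [0.0, 0.006, -1.0]]
ft_force: [6.0, 3.0, 11.6]
grip_width: 0.048
```

```bash
python3 go.py -.188 .0295 .02
```

```text
t 4.3 now lx -0.1879 ly 0.0309 z 0.0506 shift [ 0.002 -0.031  0.612] turn [ 0.041 -0.001 -0.025] F [ 5.97  2.96 11.64] w 0.048
```

Emit:
send_rows(targets=[[0.0,0,0.0,0,0,0,48]])

```text
time_s: 4.42
position: [0.4692, 0.2334, 0.0508]
tool_rot: [[-0.274, 0.962, 0.006], [0.962, 0.274, 0.002], [0.0, 0.006, -1.0]]
ft_force: [3.0, 2.2, 6.5]
grip_width: 0.0482
```

```bash
python3 go.py -.188 .0295 .02; python3 look.py b
```

```text
t 4.425 now lx -0.1879 ly 0.0310 z 0.0508 shift [ 0.001 -0.033  0.616] turn [ 0.042 -0.001 -0.025] F [2.98 2.2  6.53] w 0.0482
```

View pics/side_b.png

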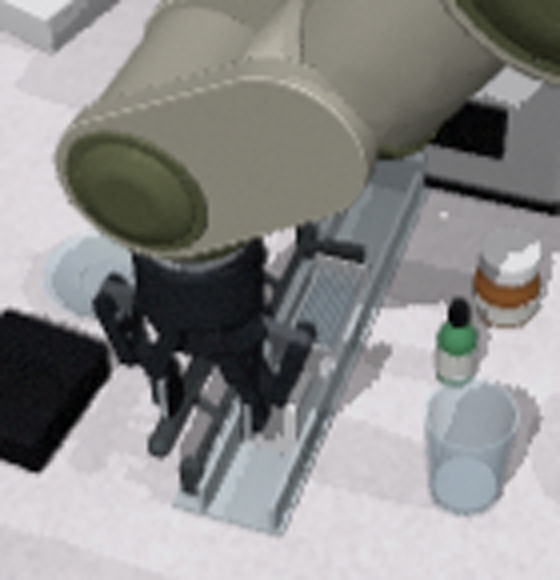

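View pics/top_b.png

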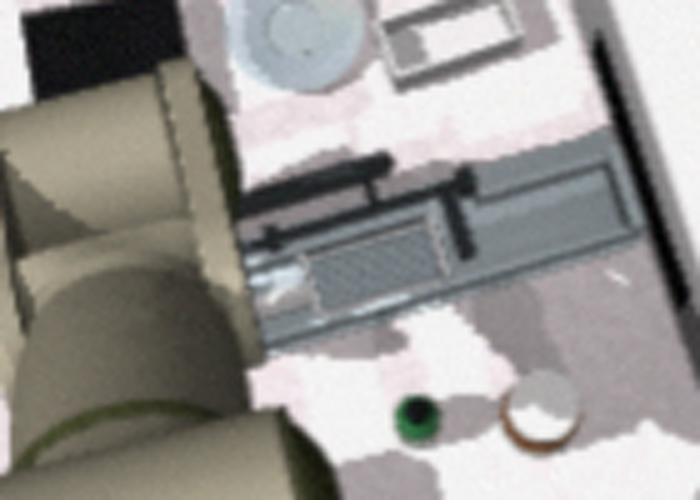

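The bar finger is touching the bar at crop (170,420). The push finger is behind the plate at (258,430), and the tray hasn't moved. I'll press on.

Emit:
send_rows(targets=[[0,-0.02,0.13,0,0,0,48],[0,-0.02,0.26,0,0,0,48],[0,-0.02,0.4,0,0,0,48],[0,-0.02,0.5,0,0,0,48],[0,-0.02,0.5,0,0,0,48]])

```text
time_s: 5.15
position: [0.4671, 0.2328, 0.0253]
tool_rot: [[-0.274, 0.962, 0.003], [0.962, 0.274, 0.001], [-0.0, 0.003, -1.0]]
ft_force: [0.7, 0.1, 6.3]
grip_width: 0.0477
```

```bash
python3 go.py -.188 .0295 .02; python3 look.py c
```

```text
t 5.15 now lx -0.1878 ly 0.0288 z 0.0253 shift [0.003 0.013 0.106] turn [ 0.02   0.001 -0.024] F [0.67 0.11 6.27] w 0.0477
```

View pics/side_c.png

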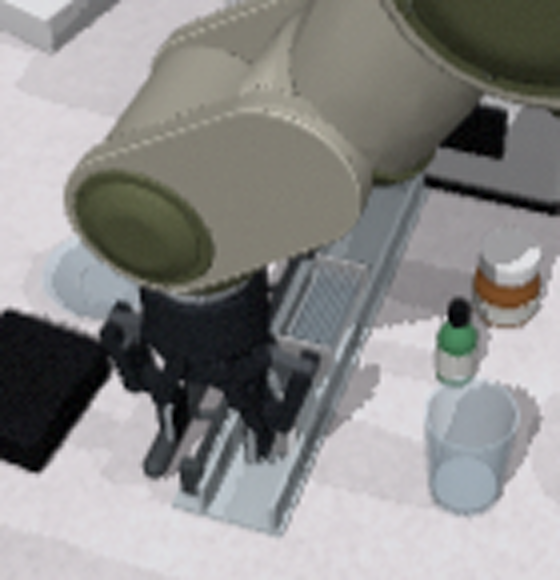

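View pics/top_c.png

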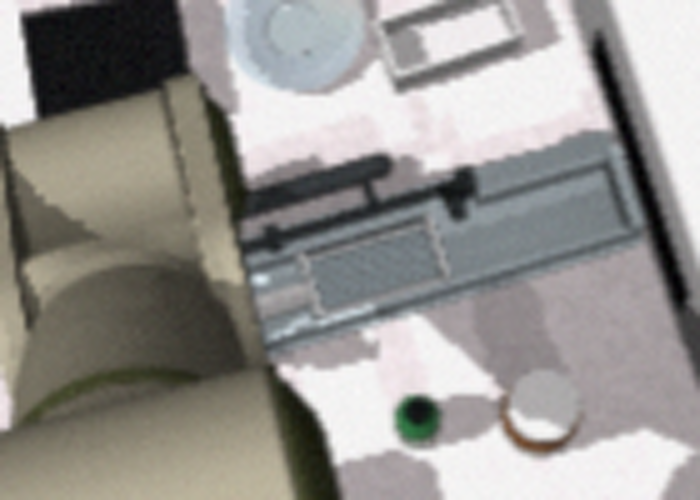

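The gate is now upright: in the top view it has shrunk to a stub at (460,205). I'll press a little further towards the stop.

Emit:
send_rows(targets=[[0,0,0.07,0,0,0,48],[0,0,0.14,0,0,0,48],[0,0,0.14,0,0,0,48],[0,0,0.14,0,0,0,48]])

```text
time_s: 5.75
position: [0.4665, 0.2326, 0.0186]
tool_rot: [[-0.274, 0.962, 0.002], [0.962, 0.274, 0.0], [-0.0, 0.002, -1.0]]
ft_force: [-1.8, 0.0, 8.1]
grip_width: 0.0476
```

```bash
python3 go.py -.062 .0295 .019
```

```text
t 5.75 now lx -0.1878 ly 0.0282 z 0.0186 shift [-2.517  0.034 -0.008] turn [ 0.011  0.001 -0.023] F [-1.82  0.05  8.06] w 0.0476
```

Force 8 N, z 18.6 mm, so the bar is essentially fully down. Next, push along the chute.

Emit:
send_rows(targets=[[-0.1,0.01,0,0,0,0,48],[-0.2,0.02,0,0,0,0,48],[-0.3,0.02,0,0,0,0,48],[-0.4,0.03,0,0,0,0,48],[-0.5,0.03,0,0,0,0,48]])

```text
time_s: 6.38
position: [0.4747, 0.2098, 0.0186]
tool_rot: [[-0.274, 0.962, 0.002], [0.962, 0.274, 0.002], [0.001, 0.002, -1.0]]
ft_force: [-2.4, 6.5, 7.2]
grip_width: 0.0482
```

```bash
python3 go.py -.062 .0295 .019; python3 look.py d
```

```text
t 6.375 now lx -0.1637 ly 0.0298 z 0.0186 shift [-2.033  0.    -0.01 ] turn [ 0.016 -0.009 -0.023] F [-2.39  6.53  7.16] w 0.0482
```

View pics/side_d.png

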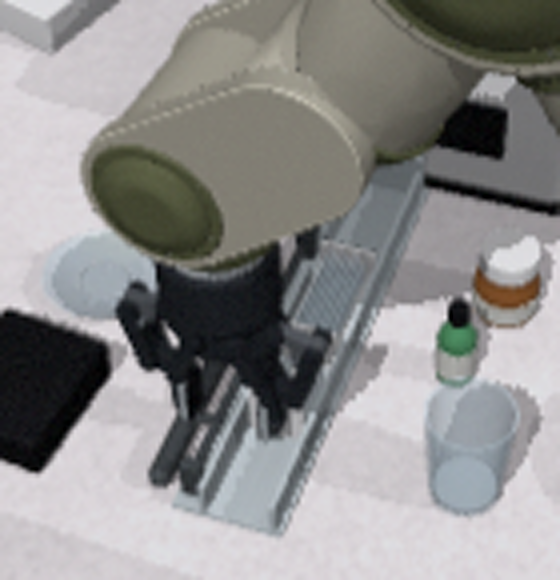

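View pics/top_d.png

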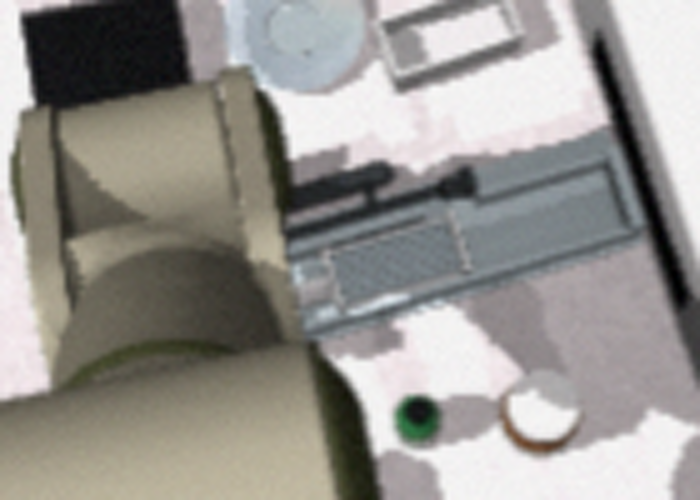

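The tray follows: its front edge went from 447 to 467 px in the top crop, and the gate is still open. Continuing.

Emit:
send_rows(targets=[[-0.13,0,0,0,0,0,48],[-0.26,0,0,0,0,0,48],[-0.39,0,0,0,0,0,48],[-0.52,0,0,0,0,0,48],[-0.65,0,0,0,0,0,48]])

```text
time_s: 7.1
position: [0.4837, 0.1785, 0.0186]
tool_rot: [[-0.274, 0.962, 0.002], [0.962, 0.274, 0.002], [0.001, 0.002, -1.0]]
ft_force: [-2.4, 6.7, 7.7]
grip_width: 0.0477
```

```bash
python3 go.py -.062 .0295 .019
```

```text
t 7.1 now lx -0.1311 ly 0.0297 z 0.0186 shift [-1.382e+00  1.000e-03 -9.000e-03] turn [ 0.016 -0.009 -0.023] F [-2.35  6.69  7.68] w 0.0477
```

Emit:
send_rows(targets=[[-0.13,0,0,0,0,0,48],[-0.26,0,0,0,0,0,48],[-0.39,0,0,0,0,0,48],[-0.52,0,0,0,0,0,48],[-0.65,0,0,0,0,0,48]])

```text
time_s: 7.72
position: [0.4925, 0.1472, 0.0186]
tool_rot: [[-0.274, 0.962, 0.002], [0.962, 0.274, 0.002], [0.001, 0.002, -1.0]]
ft_force: [-3.5, 6.6, 8.3]
grip_width: 0.048
```

```bash
python3 go.py -.062 .0295 .019; python3 look.py e
```

```text
t 7.725 now lx -0.0986 ly 0.0295 z 0.0186 shift [-0.732  0.003 -0.009] turn [ 0.014 -0.008 -0.023] F [-3.46  6.58  8.27] w 0.048
```

View pics/top_e.png

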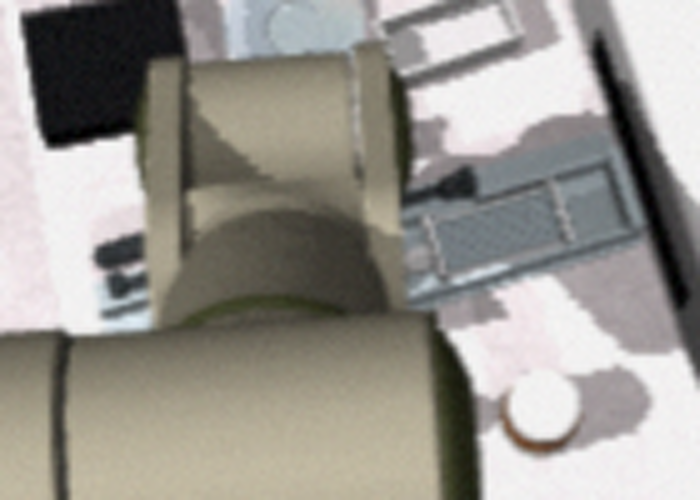

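View pics/side_e.png

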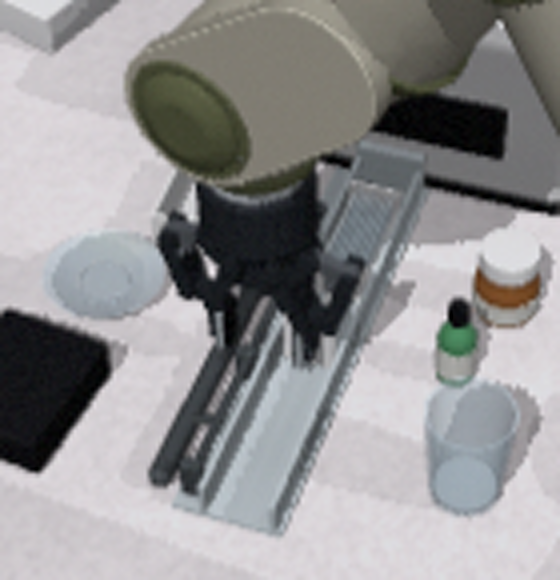

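The tray body is past half-way with the gate still up, and about 35 mm remain. Continuing, slower near the stop.

Emit:
send_rows(targets=[[-0.13,0,0,0,0,0,48],[-0.26,0,0,0,0,0,48],[-0.38,0,0,0,0,0,48],[-0.5,0,0,0,0,0,48],[-0.6,0,0,0,0,0,48]])

```text
time_s: 8.45
position: [0.5006, 0.1184, 0.0186]
tool_rot: [[-0.274, 0.962, 0.001], [0.962, 0.274, 0.002], [0.001, 0.002, -1.0]]
ft_force: [-2.7, 7.3, 9.4]
grip_width: 0.0476
```

```bash
python3 go.py -.062 .0295 .019; python3 look.py f
```

```text
t 8.45 now lx -0.0686 ly 0.0293 z 0.0186 shift [-0.133  0.005 -0.009] turn [ 0.011 -0.009 -0.024] F [-2.74  7.33  9.39] w 0.0476
```

View pics/top_f.png

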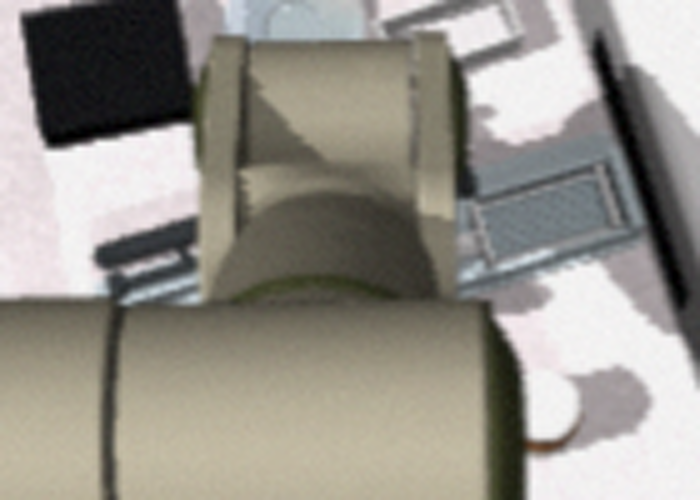

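Only a few millimetres are left at crop (618,195). I'll creep in until the force rises.

Emit:
send_rows(targets=[[-0.05,0,0,0,0,0,48],[-0.1,0,0,0,0,0,48],[-0.14,0,0,0,0,0,48],[-0.16,0,0,0,0,0,48]])

```text
time_s: 9.05
position: [0.502, 0.1126, 0.0186]
tool_rot: [[-0.272, 0.962, -0.0], [0.962, 0.272, 0.005], [0.005, 0.001, -1.0]]
ft_force: [-5.3, 21.8, 11.1]
grip_width: 0.0478
```

```bash
python3 go.py -.062 .0295 .019
```

```text
t 9.05 now lx -0.0627 ly 0.0291 z 0.0186 shift [-0.014  0.009 -0.009] turn [ 0.01  -0.035 -0.036] F [-5.3  21.82 11.12] w 0.0478
```

The force rose to 22 N and the tool tilted slightly, so the tray is against the stop. I'll back off along the bar while keeping it down, then check.

Emit:
send_rows(targets=[[0.06,0,0,0,0,0,48],[0.2,0,0,0,0,0,48],[0.4,0,0,0,0,0,48],[0.4,0,0,0,0,0,48]])

```text
time_s: 9.55
position: [0.4984, 0.1293, 0.0188]
tool_rot: [[-0.275, 0.962, 0.004], [0.962, 0.275, -0.0], [-0.001, 0.004, -1.0]]
ft_force: [0.3, 0.5, 6.6]
grip_width: 0.0474
```

```bash
python3 go.py -.062 .0295 .019; python3 look.py g
```

```text
t 9.55 now lx -0.0798 ly 0.0302 z 0.0188 shift [-0.356 -0.012 -0.003] turn [ 0.026  0.008 -0.021] F [0.31 0.54 6.57] w 0.0474
```

View pics/side_g.png

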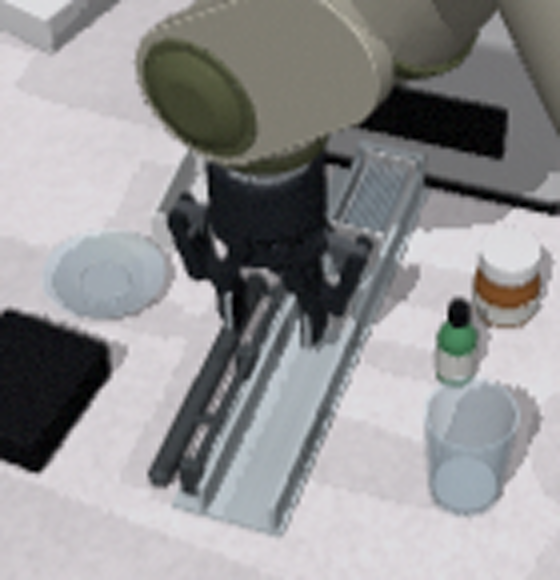

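View pics/top_g.png

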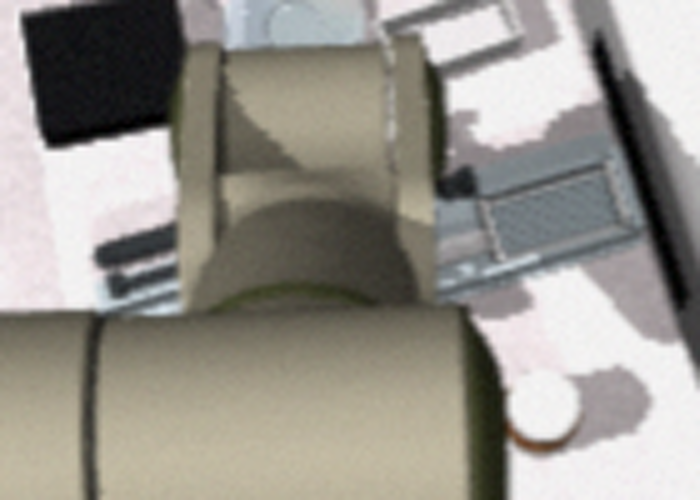

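The tray body sits against the stop (front edge at crop (625,190), rear at (488,235), clear of the gate). Lifting gradually to let the gate close.

Emit:
send_rows(targets=[[0,0,-0.15,0,0,0,48],[0,0,-0.3,0,0,0,48],[0,0,-0.45,0,0,0,48],[0,0,-0.6,0,0,0,48],[0,0,-0.8,0,0,0,48]])

```text
time_s: 10.28
position: [0.4973, 0.1292, 0.0583]
tool_rot: [[-0.274, 0.962, 0.0], [0.962, 0.274, 0.0], [0.0, 0.0, -1.0]]
ft_force: [0.1, -0.5, 0.1]
grip_width: 0.0477
```

Emit:
send_rows(targets=[[0,0,-0.5,0,0,0,48],[0,0,-1.5,0,0,0,48],[0,0,-2.5,0,0,0,48],[0,0,-3.5,0,0,0,48],[0,0,-4.0,0,0,0,48]])

```text
time_s: 10.9
position: [0.4977, 0.1292, 0.2612]
tool_rot: [[-0.274, 0.962, 0.005], [0.962, 0.274, 0.0], [-0.001, 0.005, -1.0]]
ft_force: [0.3, -0.2, -0.4]
grip_width: 0.0479
```

Emit:
send_rows(targets=[[1,0,0,0,0,0,48],[2,0,0,0,0,0,48],[3,0,0,0,0,0,48],[3,0,0,0,0,0,48]])

```text
time_s: 11.4
position: [0.455, 0.2759, 0.2583]
tool_rot: [[-0.278, 0.96, 0.001], [0.96, 0.278, 0.001], [0.001, 0.001, -1.0]]
ft_force: [-0.3, -0.3, 0.0]
grip_width: 0.048
```

```bash
python3 go.py -.062 .0295 .019; python3 look.py i
```

```text
t 11.4 now lx -0.2327 ly 0.0291 z 0.2583 shift [-3.416e+00 -1.000e-03  4.783e+00] turn [ 0.007 -0.004  0.007] F [-0.26 -0.27  0.04] w 0.048
```

View pics/side_i.png

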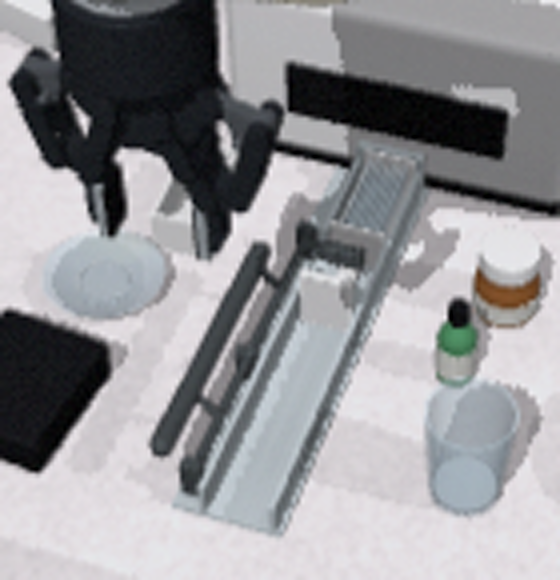

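View pics/top_i.png

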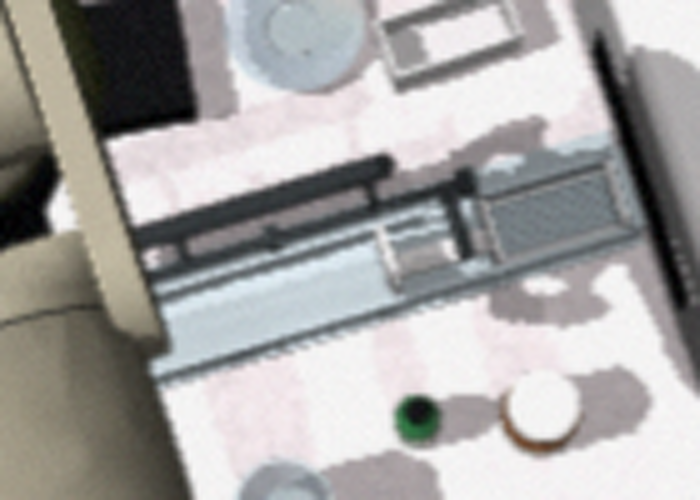

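```bash
python3 - <<'E'
from go import *
for tx in (.05,.058):
  for nm,q in(("front",(.042,0,.04)),("rearL",(-.042,.02,.04)),("rearR",(-.042,-.02,.04)),("plateL",(-.105,.019,.054)),("plateR",(-.105,-.019,.054))):
    t=np.array([P[0],P[1],q[2]])+(tx+q[0])*ex+q[1]*ey
    print(tx,nm,"top",((proj("top",[t])[0]-[210,150]+.5)*5).round(),"side",((proj("side",[t])[0]-[200,130]+.5)*4).round())
f=np.load("top_i.npz")["im"][180:215,280:345,::-1]
cv2.imwrite("pics/fin.png",cv2.resize(np.clip(f*1.6,0,255).astype(np.uint8),None,fx=11,fy=11,interpolation=cv2.INTER_CUBIC))
E
```

```text
0.05 front top [609. 194.] side [387. 161.]
0.05 rearL top [467. 203.] side [326. 231.]
0.05 rearR top [487. 265.] side [379. 243.]
0.05 plateL top [368. 230.] side [297. 279.]
0.05 plateR top [386. 289.] side [350. 291.]
0.058 front top [621. 191.] side [390. 154.]
0.058 rearL top [480. 200.] side [329. 223.]
0.058 rearR top [499. 261.] side [382. 236.]
0.058 plateL top [380. 226.] side [301. 270.]
0.058 plateR top [399. 285.] side [353. 283.]
```

View pics/fin.png

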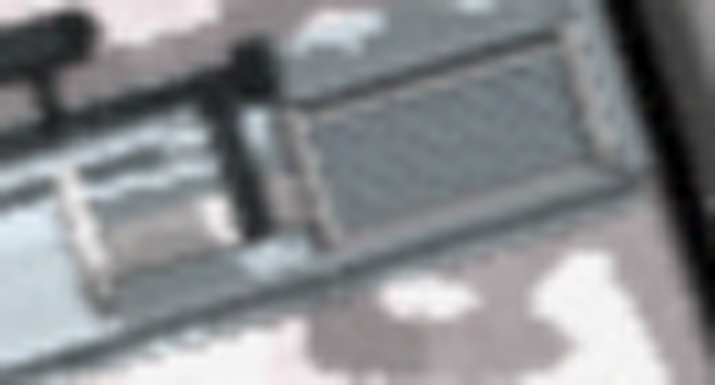

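The plate (380-398 px) and body rear (480-497 px) match the prediction for tray x = +58 mm. The gate is down between the body and plate, and the robot is clear.

```bash
python3 -c "
from rig import env;print(env.close_job())"
```

```text
the job is handed in; nothing more can be done
None
```

The slide tray is home against the end stop, the gate has closed behind its body, and I have handed the job in (no verdict is reported).

**What I did:**
- I set the jaws across the chute, about 48 mm open. One fingertip pressed the bar almost fully down, at z ≈ 19 mm with about 8 N.
- The other fingertip pushed the tray by its rear plate until the wrist force rose to about 22 N at the stop.
- I then backed off along the bar, still holding it down. Lifting the arm let the gate close, and the arm moved clear. It took about 11.5 s of the 45 s.

**Last checks:**
- **Tray position:** in the final top view, the tray's plate and body edges match the prediction for tray x = +58 mm to about 1 mm.
- **Gate:** it lies down over the tongue, between the body and the plate. I judged this by eye and did not measure the angle.
- **Bystanders:** the ones in the last pictures look unmoved. The marker was outside those crops, and the arm never went near it.
- **Robot:** the wrist force was about 0 N once clear.

**One disagreement:** my first fit of the loader from depth data was about 5 mm off along the chute. I replaced it with a fit to edges in both cameras, which agreed to within about 1 mm in position.

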